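Post a used battery through the sprung flap of the collection box

ROBOT

A 6-joint arm with a two-finger parallel gripper is mounted at the origin on the work surface. World frame = base frame: x ahead of the robot, y to its left, z up, the work surface at z = 0. Lengths are in m, angles in rad, forces in N, time in s.
With the tool pointing down it reaches from about 0.35 to 0.925 m from the base axis. Payload 6.4 kg.
Tool frame: the origin (TCP) lies midway between the tips of the shut fingers; the grasp point (between the pads) lies bot.pinch_z behind it (bot.pinch_z is the distance from the TCP to the grasp point, in m); z points along the fingers, y is the line along which they close (so a half turn about z gives the same grasp; the last joint's range is limited). The gripper opens to 94 mm and grips with 3 to 60 N. Pads are 16 mm wide; open, the fingers measure 119 mm over their backs; the gripper's body (75 mm by 177 mm) begins 78 mm behind the grasp point.
Start: joints at [-1.36, 0.245, 1.558, -0, 1.339, -0.174], TCP at [0.244, -0.602, 0.205] pointing down, gripper open.
Joint ranges: [-3.13, 3.13], [-1.02, 2.26], [0.13, 2.54], [-0.95, 4.09], [0.21, 2.88], [-2.74, 2.74]. Speed limits (rad/s): [2.57, 2.57, 3.14, 3.14, 3.14, 3.14].

INTERFACE

Orientations are given as a unit quaternion [x, y, z, w].
In Python, from rig import bot, camera gives the robot as it stands.
- The arm moves only by the shell command python3 -m crank 'ROWS' [FORCE]. ROWS is JSON, a list of rows, each a list of 7 numbers: the finger opening in m, from 0 to 0.094, then the shift along the world's x, y, z in m, then the turn, a rotation vector about the world's x, y, z in rad. In form: [[claw, tx, ty, tz, wx, wy, wz], ...]. A call has 1 to 20 rows; each row shifts and turns the commanded pose from where the row before left it; what a row does not reach is not made up. A row lasts 1/8 s, in which the tool goes at most 62.5 mm and 10.7 degrees, less where a joint would pass 70% of its speed; a pose out of reach is approached as far as the arm can. A call is refused whole if a number of a shift passes 0.0625 or a number of a turn 0.188, either way. A call with a gripper value outside its range is refused whole. The fingers move at their own pace and stop on an object; FORCE is the grip in N (left out, the last holds). Time passes only in rows, so rows that do not move let the fingers close. It gives the time, the measured TCP pose, the force, the opening and the grip force at its end, in the units of the state.
- bot.read_state(): the state, without advancing time (a new reading comes with each control period).
- camera(name): name is "scene" or "top" or "wrist"; returns a dict with "frame" (480x640x3 uint8, red, green, blue), "fx", "fy", "cx", "cy" (pixels), "R" (3x3) and "t" (3): a world point X has camera coordinates R X + t; the wrist camera has in their place "tool_from_camera" (4x4, takes a point from camera to tool coordinates, whose origin is the TCP and whose axes are the flange's). Camera axes: x right, y down, z forward; pixel columns grow to the right and rows downward; lengths in m; the calibration is good to about 2 mm. A picture is of the moment at which its call begins: read the wrist's pose just before it. There is no depth.
- bot.close_job(): hands the job in; it is judged then, once.
The state is a dict: "time": time; "q": joint angles; "joint_velocities": joint speeds; "tau": joint torques, N m; "tcp_pos": TCP position; "tool_rot": TCP orientation; "force": force on the tool from outside, world axes, zero at the start; "wrist_torque": the same for the moment, N m; "finger_gap": opening from 0.0 (shut) to 1.0 (fully open); "finger_force": force on a finger pad.
Only numpy, scipy, OpenCV 4.12 (cv2) and the standard library are available. Lean on these libraries where they do the work, as an engineer would, in place of code of your own. Each camera call takes 0.05 s, during which the arm holds its last target. There are 200 camera calls.

TASK

The used block battery lying on the loading ledge of the battery collection box has to go into the box. Push the self-closing flap open with one finger and, while that finger keeps it open, push the battery along the ledge and over its inner edge with the other finger so that it drops inside; then draw back and let the flap close by itself. Do not pick the battery up, and leave the round cell and the small tin on the ledge and all the other things on the table where they stand.

Things in the scene. Friction and masses are not known exactly. Their poses are not given: they have to be found in the camera images.
- bin: Battery collection box, fixed to the table. Origin at table level, directly below the middle of its ledge's inner edge; z up, x points from the ledge into the box (away from the robot at yaw 0), y left along that edge. The loading ledge is flat, 115 mm above the table, from x = -145 to 0 mm, y = -110 to 110 mm. Nothing of the box is higher than 165 mm.
- bin_shaft (a point): Middle of the floor of the shaft inside the box, 6 mm above the table. In the box frame the shaft spans x = 0 to 144 mm, y = -64 to 64 mm. The flap covers it up to x = 85 mm, between two 6 mm side cheeks outside y = +-64 mm that slope with it; a fixed roof (top 161 mm above the table) covers x = 88 to 150 mm. The back wall is clear.
- flap (a joint): Flap angle, rad: 0 closed, 1.25 fully open. Aluminium sheet 94 mm long, 122 mm wide, 3 mm thick. Closed, it slopes from its hinge down 25 degrees to its free lip at the ledge's inner edge. It opens inwards: pushed along the box's +x or downwards, the lip swings down and on into the shaft. A spring shuts it by itself; a fingertip holds it open with 2 to 5 N.
- flap_hinge (a point): Middle of the flap's hinge line, which runs along the box's y at x = 85 mm, 155 mm above the table. A fingertip just above ledge level with its leading side at x = 60 to 70 mm holds the flap about 0.5 to 0.7 rad open, leaving some 40 mm between ledge edge and lip: enough for the battery to drop through.
- flap_lip (a point): The middle of the flap's free lower lip, on the flap; when closed it is at the ledge's inner edge, level with the ledge.
- battery: The used block battery: a block 26.5 mm (x) by 48.5 mm (y) by 17.5 mm tall, about 46 g, dark with a copper-coloured band, two small studs on one short end. Origin at its centre. Lies flat on the ledge, long side within 0.2 rad of the ledge's inner edge, centre 65 to 95 mm before that edge and within 25 mm of the ledge's middle.
- cell: A round battery cell standing on the ledge near one end, 26 mm in diameter, 50 mm tall. Origin at the centre of its underside. To be left alone.
- tin: A small flat round tin on the ledge near the other end, 32 mm in diameter, 22 mm tall. Origin at the centre of its underside. Left or right of the battery varies. To be left alone.
- shoebrush: A brush lying on the table to the left (+y), under 60 mm tall. To be left alone.
- keybowl: A white bowl, 120 mm across, 45 mm tall, on the table to the right, beyond the mug. Origin under its centre. To be left alone.
- spray: A slim bottle, 48 mm across, 130 mm tall, on the table to the left. Origin under its centre. To be left alone.
- polish: A flat round shoe-polish tin, 72 mm across, 26 mm tall, on the table to the right (-y). Origin under its centre. To be left alone.
- mug: A mug, 80 mm across, 90 mm tall, on the table to the right. Origin under its centre. To be left alone.
There are look-alikes about, which are no part of the job. What is shaped like the battery but yellow is not meant.

How it is judged:
On the way, in this order (a step that is already met when the one before it is completed fails the run):
1. a finger pushes the flap open while the battery is still on the ledge (value of joint flap above 0.15 rad and contact force between the fingers and flap above 0.1 N and z of battery in the frame of bin above 0.115 m and x of battery in the frame of bin below 0 m), for 0.1 s.
2. the battery goes over the ledge's inner edge while a finger holds the flap open (value of joint flap above 0.15 rad and contact force between the fingers and flap above 0.1 N and x of battery in the frame of bin above 0.002 m and z of battery in the frame of bin above 0.05 m).
At the end, for the whole second after the job is handed in: The battery lies at rest on the floor inside the box (centre less than 60 mm above the table, inside the shaft), the flap has closed (within 0.05 rad), and everything else is within 20 mm of where it began (z of battery in the frame of bin below 0.06 m and x of battery in the frame of bin between 0 and 0.144 m and y of battery in the frame of bin between -0.064 and 0.064 m and linear speed of battery below 0.02 m/s and value of joint flap below 0.05 rad and distance of each of cell, tin, shoebrush, keybowl, spray, polish, mug from where it was at the start of the episode below 0.02 m); the robot touches nothing.
It fails at once if the battery is picked up (its centre more than 20 mm above where it lies on the ledge) (z of battery in the frame of bin above 0.144 m).
It fails at once if something to be left alone is moved more than 20 mm (distance of any of cell, tin, shoebrush, keybowl, spray, polish, mug from where it was at the start of the episode above 0.02 m).
It fails at once if the round cell is knocked over (angle between cell's own z axis and vertical above 0.5 rad).
It also fails if it takes over 38 s, if anything falls off the work surface, if the arm or the gripper's body presses on something with over 40 N, if the wrist force passes 120 N, or if a joint passes its speed limit or range.

## Working session

There is one attempt and no reset: what is moved stays moved. The work goes in short steps, Python scripts to look and compute and a shell command to move; the robot and the scene stay as the last step left them, time stands still between calls to the robot, and variables do not carry over. Pictures are saved under pics/ and viewed, at most 10 in all, crops included, and the job is handed in when it is done.

```bash
mkdir -p pics; ls; python3 - <<'E'
from rig import bot,camera
import cv2,numpy as np
print(bot.read_state(), bot.pinch_z)
for n in("top","scene"):
    c=camera(n); cv2.imwrite(f"pics/{n}0.png",c["frame"][:,:,::-1]); print(n,c["fx"],c["cx"],c["cy"],np.round(c["R"],3).tolist(),c["t"])
E
```

```text
pics
{'time': 0.0, 'q': array([-1.36013579e+00,  2.45769419e-01,  1.55899942e+00,  6.87957023e-06,
        1.33869094e+00, -1.74102446e-01]), 'joint_velocities': array([ 0.0003616 , -0.00128424,  0.00069751, -0.00135406, -0.0016065 ,
        0.00091408]), 'tau': array([ 4.37059716e-04, -4.15825689e+01, -3.14607918e+01,  6.86180103e-02,
        3.31803539e-02, -1.45690778e-04]), 'tcp_pos': array([ 0.24385033, -0.60188483,  0.20438177]), 'tool_rot': array([ 9.81551409e-01,  1.91196131e-01, -1.37174816e-05, -9.33470121e-04]), 'force': array([ 0.14986282,  0.04067359, -0.57143682]), 'wrist_torque': array([ 0.00746434, -0.03532521,  0.04163763]), 'finger_force': 0.0, 'finger_gap': 1.0012952433790328} 0.0188
top 448.49410135600135 319.9236322944437 243.81550977279062 [[0.053, -0.999, 0.005], [-0.977, -0.053, -0.205], [0.205, 0.006, -0.979]] [-0.05719985  0.55215769  0.89819353]
scene 435.1986749865978 319.8053407162842 242.46973137036522 [[0.056, 0.998, 0.009], [0.63, -0.028, -0.776], [-0.775, 0.049, -0.63]] [ 0.00609803 -0.24568644  1.61362989]
```

View pics/top0.png

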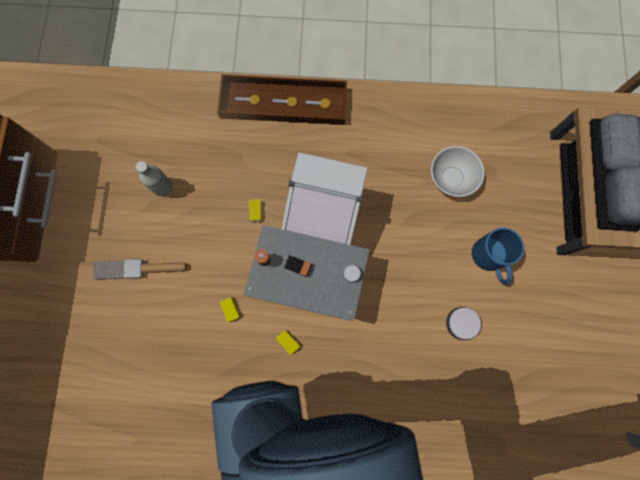

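View pics/scene0.png

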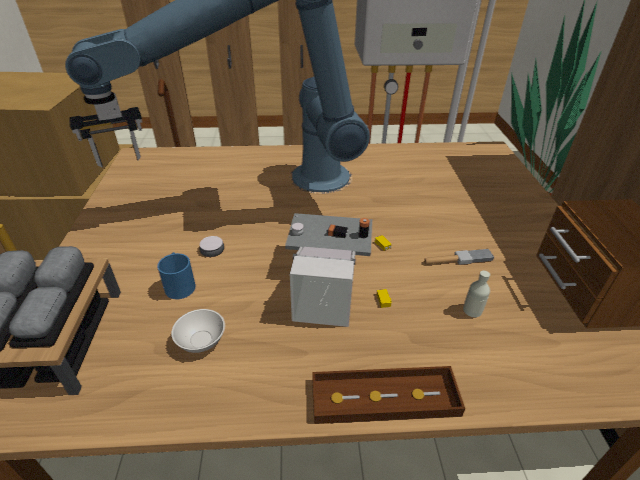

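Top view: the ledge is the grey plate with corners at about (262,227), (369,245), (354,318) and (246,297). The dark block with the copper band at (298,265) lies on the ledge. The cell is at (262,256) and the tin at (352,272). The look-alikes are yellow blocks on the table at (255,210), (229,310) and (288,342), so the dark block on the ledge is the one meant. I'll confirm this in a crop.

```bash
cat > h.py <<'E'
import numpy as np,cv2
from rig import bot,camera
def ray(c,u,v,z):
    d=c["R"].T@np.array([(u-c["cx"])/c["fx"],(v-c["cy"])/c["fy"],1]); o=-c["R"].T@c["t"]
    return o+d*(z-o[2])/d[2]
def proj(c,X):
    p=c["R"]@np.asarray(X)+c["t"]; return np.array([c["fx"]*p[0]/p[2]+c["cx"],c["fy"]*p[1]/p[2]+c["cy"]])
E
python3 - <<'E'
from h import *
c=camera("top"); f=c["frame"][:,:,::-1]
x0,y0,x1,y1=236,145,386,330
cv2.imwrite("pics/crop1.png",cv2.resize(f[y0:y1,x0:x1],None,fx=3.2,fy=3.2,interpolation=cv2.INTER_CUBIC))
P=[ray(c,u,v,.115)[:2] for u,v in((262,227),(369,245),(354,318),(246,297))]
P=np.array(P);print(P.round(4).tolist(),[np.linalg.norm(P[i]-P[(i+1)%4]).round(4) for i in range(4)])
E
```

```text
[[0.5706, 0.0905], [0.5453, -0.1258], [0.3997, -0.1013], [0.4288, 0.1105]] [np.float64(0.2179), np.float64(0.1477), np.float64(0.2138), np.float64(0.1432)]
```

View pics/crop1.png

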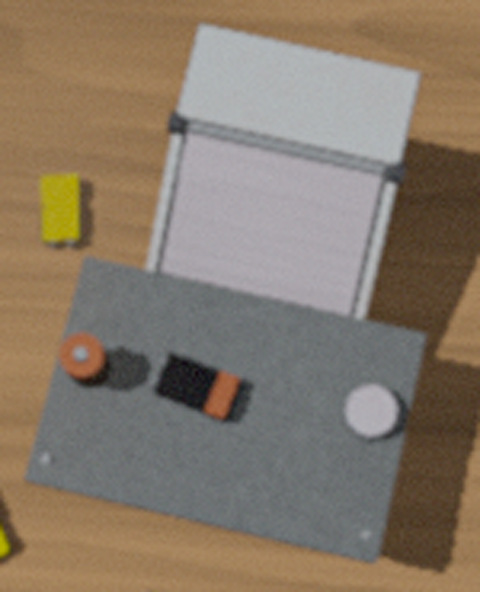

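The crop confirms it: a dark block with a copper band at crop (198,386), standing between the orange cell at (82,352) and the white tin at (371,409). I'll fit the box pose next.

```bash
cat >> h.py <<'E'
def fit(c,corners):
    from scipy.optimize import least_squares
    B=np.array([[0,.11],[0,-.11],[-.145,-.11],[-.145,.11]])
    def w(p,b,z=.115):
        C,S=np.cos(p[2]),np.sin(p[2]); return np.array([p[0]+C*b[0]-S*b[1],p[1]+S*b[0]+C*b[1],z])
    r=least_squares(lambda p:np.ravel([proj(c,w(p,b))-k for b,k in zip(B,corners)]),[.56,0,-.1])
    return r.x,r.fun
def tobox(p,X):
    d=np.asarray(X)[:2]-p[:2]; C,S=np.cos(p[2]),np.sin(p[2]); return np.array([C*d[0]+S*d[1],-S*d[0]+C*d[1]])
E
python3 - <<'E'
from h import *
c=camera("top"); k=lambda u,v:(236+(u+.5)/3.2-.5,145+(v+.5)/3.2-.5)
p,r=fit(c,[k(85,257),k(427,332),k(377,562),k(25,480)])
print(p.round(4),r.round(2))
for n,u,v,z in(("cell",82,352,.165),("tin",371,409,.137),("bat",198,386,.1325),("hingeL",178,122,.155),("hingeR",395,172,.155)):
    X=ray(c,*k(u,v),z);print(n,X.round(4),tobox(p,X).round(4))
m=c["frame"].astype(int); hsv=cv2.cvtColor(c["frame"],cv2.COLOR_RGB2HSV)
for u,v in((168,354),(241,373),(232,418),(157,394)):print(tobox(p,ray(c,*k(u,v),.1325)).round(4))
E
```

```text
[ 0.5568 -0.0175 -0.1724] [-0.16 -0.44 -0.18  0.19  0.3   0.1   0.03  0.13]
cell [0.5052 0.0806 0.165 ] [-0.0677  0.0878]
tin [ 0.4848 -0.0917  0.137 ] [-0.0582 -0.0854]
bat [0.4939 0.0132 0.1325] [-0.0673  0.0195]
hingeL [0.6532 0.0347 0.155 ] [0.086 0.068]
hingeR [ 0.6285 -0.0994  0.155 ] [ 0.0847 -0.0684]
[-0.0522  0.0419]
[-0.0537 -0.004 ]
[-0.0817 -0.005 ]
[-0.0776  0.0426]
```

The fit is within 0.5 px and the checks agree: hinges at x≈85 mm, and the battery at box (-67, 19) mm, nearly parallel to the edge. I'll line the fingers up along the box's x on the battery's line, then hover above it.

```bash
python3 -m crank '[[0.094,0.0153,0.0385,0,0,0,0.0634],[0.094,0.0153,0.0385,0,0,0,0.0634],[0.094,0.0153,0.0385,0,0,0,0.0634],[0.094,0.0153,0.0385,0,0,0,0.0634],[0.094,0.0153,0.0385,0,0,0,0.0634],[0.094,0.0153,0.0385,0,0,0,0.0634],[0.094,0.0153,0.0385,0,0,0,0.0634],[0.094,0.0153,0.0385,0,0,0,0.0634],[0.094,0.0153,0.0385,0,0,0,0.0634],[0.094,0.0153,0.0385,0,0,0,0.0634],[0.094,0.0153,0.0385,0,0,0,0.0634],[0.094,0.0153,0.0385,0,0,0,0.0634],[0.094,0.0153,0.0385,0,0,0,0.0634],[0.094,0.0153,0.0385,0,0,0,0.0634],[0.094,0.0153,0.0385,0,0,0,0.0634],[0.094,0.0153,0.0385,0,0,0,0.0634],[0.094,0,0,0,0,0,0],[0.094,0,0,0,0,0,0]]'
python3 - <<'E'
from h import *
from scipy.spatial.transform import Rotation as Ro
s=bot.read_state(); c=camera("wrist"); cv2.imwrite("pics/w1.png",c["frame"][:,:,::-1])
T=np.eye(4);T[:3,:3]=Ro.from_quat(s["tool_rot"]).as_matrix();T[:3,3]=s["tcp_pos"]
M=np.linalg.inv(T@c["tool_from_camera"]); c["R"],c["t"]=M[:3,:3],M[:3,3]
print(T.round(4).tolist())
p=np.array([.5568,-.0175,-.1724]);C,S=np.cos(p[2]),np.sin(p[2])
for b in((0,0,.115),(0,.11,.115),(0,-.11,.115),(-.067,.0195,.1325),(-.0535,.0435,.1325),(-.0802,-.0047,.1325)):
  print(b,proj(c,[p[0]+C*b[0]-S*b[1],p[1]+S*b[0]+C*b[1],b[2]]).round(0))
E
```

```text
time: 2.45
tcp_pos: [0.4885, 0.0132, 0.2053]
tool_rot: [0.765, 0.644, -0.0, -0.0]
force: [-1.4, -0.4, 0.4]
finger_gap: 0.999
finger_force: 0.0
[[0.171, 0.9853, -0.0005, 0.4885], [0.9853, -0.171, -0.0003, 0.0132], [-0.0004, -0.0004, -1.0, 0.2053], [0.0, 0.0, 0.0, 1.0]]
(0, 0, 0.115) [432. 270.]
(0, 0.11, 0.115) [444.  95.]
(0, -0.11, 0.115) [422. 412.]
(-0.067, 0.0195, 0.1325) [331. 249.]
(-0.0535, 0.0435, 0.1325) [354. 210.]
(-0.0802, -0.0047, 0.1325) [310. 286.]
```

View pics/w1.png

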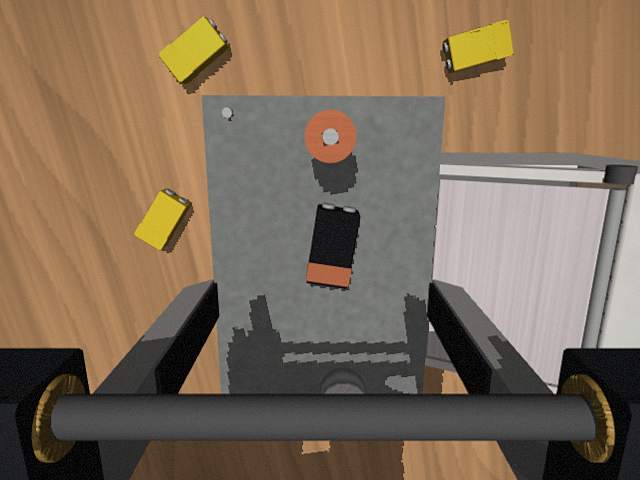

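The wrist view shows the battery at (333,246), 3 px from the prediction of (331,249), and the ledge corner at (444,97), 2 px from (444,95). The fingers straddle the battery's line as planned, so I'll lower them to just above the ledge.

```bash
python3 -m crank '[[0.094,0,0,-0.021,0,0,0],[0.094,0,0,-0.021,0,0,0],[0.094,0,0,-0.021,0,0,0],[0.094,0,0,-0.0205,0,0,0],[0.094,0,0,0,0,0,0]]'
python3 - <<'E'
from h import *
c=camera("top"); cv2.imwrite("pics/t2.png",cv2.resize(c["frame"][145:330,236:386,::-1],None,fx=3.2,fy=3.2,interpolation=cv2.INTER_CUBIC))
E
```

```text
time: 3.12
tcp_pos: [0.4873, 0.0127, 0.1205]
tool_rot: [0.766, 0.643, -0.001, -0.001]
force: [0.4, -0.2, 0.4]
finger_gap: 1.001
finger_force: 0.0
```

```bash
python3 -m crank '[[0.094,0.00975,-0.0017,0,0,0,0],[0.094,0.00975,-0.0017,0,0,0,0],[0.094,0.00975,-0.0017,0,0,0,0],[0.094,0.00975,-0.0017,0,0,0,0],[0.094,0.00975,-0.0017,0,0,0,0],[0.094,0.00975,-0.0017,0,0,0,0],[0.094,0.00975,-0.0017,0,0,0,0],[0.094,0.00975,-0.0017,0,0,0,0],[0.094,0,0,0,0,0,0]]'
python3 - <<'E'
from h import *
from scipy.spatial.transform import Rotation as Ro
s=bot.read_state(); c=camera("wrist"); cv2.imwrite("pics/w2.png",c["frame"][:,:,::-1])
print(tobox(np.array([.5568,-.0175,-.1724]),s["tcp_pos"]))
E
```

```text
time: 4.3
tcp_pos: [0.5669, -0.0001, 0.1216]
tool_rot: [0.765, 0.644, -0.0, -0.0]
force: [-4.2, 1.3, 1.2]
finger_gap: 1.001
finger_force: 1.9
[0.0069909  0.01886898]
```

View pics/w2.png

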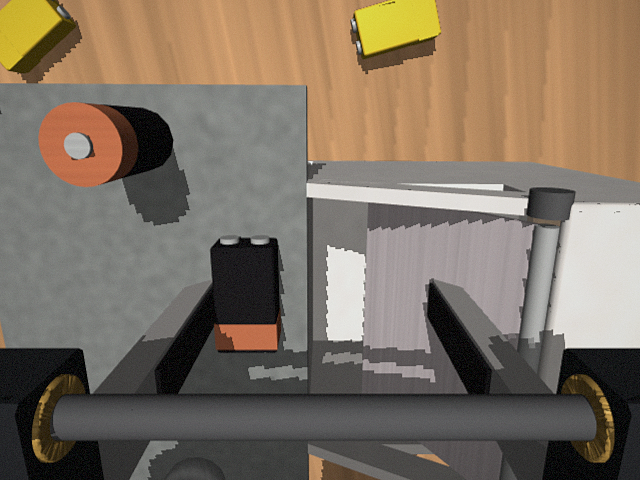

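The flap is open, with its lip at about column 367 and the ledge edge at column 307. The battery at (247,295) is square against the rear finger with its front face near the edge. I'll close the gripper while moving forward, so the front finger stays put and the rear one pushes.

```bash
python3 -m crank '[[0.089,0.0025,-0.0004,0,0,0,0],[0.084,0.0025,-0.0004,0,0,0,0],[0.079,0.0025,-0.0004,0,0,0,0],[0.074,0.0025,-0.0004,0,0,0,0]]' 20
```

```text
time: 4.85
tcp_pos: [0.5765, -0.0017, 0.1217]
tool_rot: [0.765, 0.644, -0.0, -0.0]
force: [-6.0, 0.7, -0.2]
finger_gap: 0.788
finger_force: 2.2
```

```bash
python3 -m crank '[[0.069,0.0025,-0.0004,0,0,0,0],[0.064,0.0025,-0.0004,0,0,0,0],[0.059,0.0025,-0.0004,0,0,0,0],[0.054,0.0025,-0.0004,0,0,0,0],[0.049,0.0025,-0.0004,0,0,0,0],[0.049,0,0,0,0,0,0],[0.049,0,0,0,0,0,0]]'
python3 - <<'E'
from h import *
s=bot.read_state(); c=camera("wrist"); cv2.imwrite("pics/w3.png",c["frame"][:,:,::-1])
print(tobox(np.array([.5568,-.0175,-.1724]),s["tcp_pos"]))
E
```

```text
time: 5.72
tcp_pos: [0.5895, -0.0037, 0.1221]
tool_rot: [0.765, 0.644, 0.0, 0.0]
force: [-3.7, -0.0, 0.4]
finger_gap: 0.517
finger_force: 2.0
[0.02983796 0.01915516]
```

View pics/w3.png

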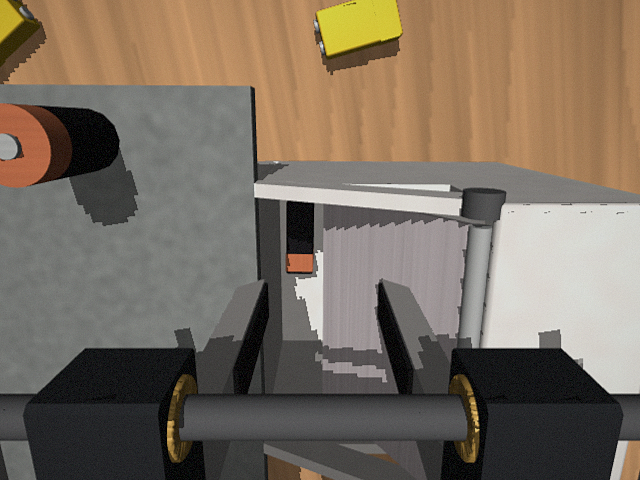

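The battery has dropped: it appears small and low in the shaft at (300,235). I'll draw back along the ledge, then go up.

```bash
python3 -m crank '[[0.049,-0.00985,0.0017,0,0,0,0],[0.049,-0.00985,0.0017,0,0,0,0],[0.049,-0.00985,0.0017,0,0,0,0],[0.049,-0.00985,0.0017,0,0,0,0],[0.049,-0.00985,0.0017,0,0,0,0],[0.049,-0.00985,0.0017,0,0,0,0],[0.049,-0.00985,0.0017,0,0,0,0],[0.049,-0.00985,0.0017,0,0,0,0],[0.049,-0.003,0.0005,0,0,0,0],[0.049,0,0,0.03,0,0,0],[0.049,0,0,0.04,0,0,0],[0.049,0,0,0.04,0,0,0],[0.049,-0.04,0,0.02,0,0,0],[0.049,0,0,0,0,0,0],[0.049,0,0,0,0,0,0]]'
python3 - <<'E'
from h import *
c=camera("wrist"); d=camera("scene")
cv2.imwrite("pics/w4.png",c["frame"][:,:,::-1])
cv2.imwrite("pics/s4.png",cv2.resize(d["frame"][150:370,140:520,::-1],None,fx=2,fy=2))
E
```

```text
time: 7.65
tcp_pos: [0.4676, 0.0104, 0.2515]
tool_rot: [0.765, 0.644, -0.0, -0.0]
force: [-1.3, -0.8, -0.3]
finger_gap: 0.52
finger_force: 0.0
```

View pics/w4.png

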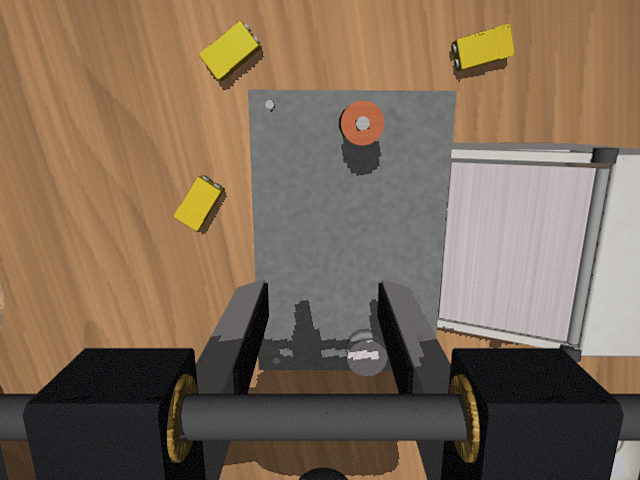

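View pics/s4.png

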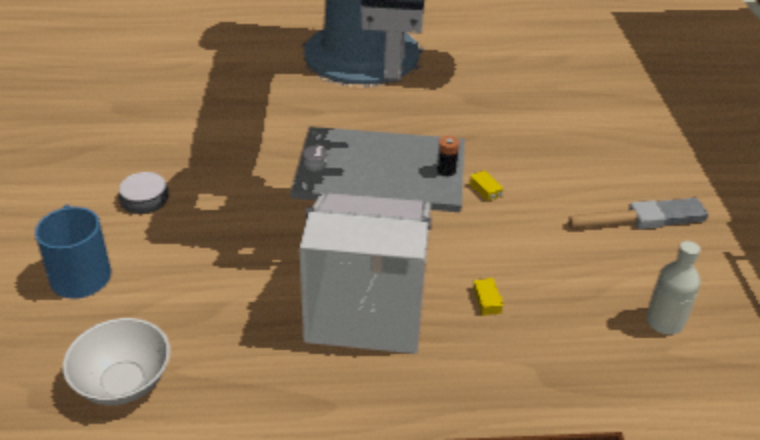

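The flap is closed and the cell and tin stand untouched. The battery shows through the clear back wall at crop (388,262), which is scene (334,281). I'll check whether that ray fits the shaft floor.

```bash
python3 - <<'E'
from h import *
c=camera("scene"); p=np.array([.5568,-.0175,-.1724])
for z in(.006,.015,.03,.06,.1): print(z,tobox(p,ray(c,334,281,z)).round(3))
C,S=np.cos(p[2]),np.sin(p[2])
for b in((0,-.064,.006),(0,.064,.006),(.144,.064,.006),(.144,-.064,.006)): print(b,proj(c,[p[0]+C*b[0]-S*b[1],p[1]+S*b[0]+C*b[1],b[2]]).round(0))
cv2.imwrite("pics/s5.png",cv2.resize(c["frame"][235:335,280:365,::-1],None,fx=6,fy=6,interpolation=cv2.INTER_CUBIC))
E
```

```text
0.006 [0.003 0.019]
0.015 [0.012 0.019]
0.03 [0.028 0.02 ]
0.06 [0.058 0.022]
0.1 [0.1   0.025]
(0, -0.064, 0.006) [304. 278.]
(0, 0.064, 0.006) [351. 282.]
(0.144, 0.064, 0.006) [347. 323.]
(0.144, -0.064, 0.006) [295. 318.]
```

View pics/s5.png

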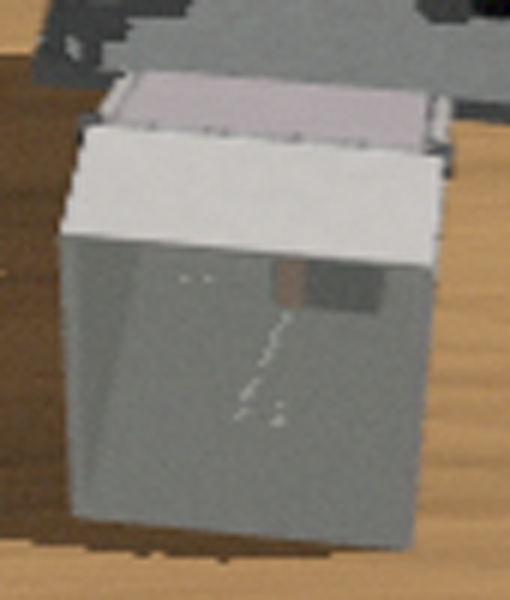

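The battery's lower edge meets the shaft floor at about x = 20 mm, y = 20 mm, so it lies on the floor against the ledge wall. The flap is shut and the arm is clear.

```bash
python3 -c "
from rig import bot
print(bot.close_job())"
```

```text
the job is handed in; nothing more can be done
None
```

The battery is on the floor inside the box, the flap has closed, the cell and tin stand where they were, no other object looked moved, and the job is handed in; no verdict came back.

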